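Pin the two halves of a casting mould together

TASK

Lock the closed two-part casting mould: take the long pin with the red knob out of the wooden stand and lower it, upright and without dropping it, down through the holes of both yellow ears of the mould until its collar rests on the upper ear, then let go. Leave the two short pins where they stand.

Things in the scene. Friction and masses are not known exactly. Their poses are not given: they have to be found in the camera images.
- long_pin_knob (a point): Centre of the long pin's upright red knob, 24 mm diameter, 60 mm tall: grip here. z points up along the pin. Below it a steel collar, 58 mm diameter, 6 mm thick, its underside 36 mm below this point; then a steel shaft, 18 mm diameter, 85 mm long, its last 16 mm tapering to a 6 mm tip (121 mm below this point). 0.3 kg. Stands upright in a stand; raise it 90 mm to clear the hole.
- upper_bore (a point): Centre of the upper yellow ear's hole, level with its top face, 95 mm above the table; z up. Lower ear: coaxial, top face 60 mm lower. Ears 74 x 74 x 15 mm, through holes 36 mm wide. They stick out along +x from the fixed mould: two stacked aluminium frames with white top, 90 mm tall, 37 to 167 mm behind the hole's axis, 150 mm wide. Pin home: knob centre 36 mm above this point.
- short_black_knob (a point): Centre of the black knob of a short pin, z up; knob and collar like the long pin's, shaft 42 mm. Bystander, stays. All three pins stand in the wooden stand (270 x 84 mm, 95 mm tall), collars on its top, in 28 mm holes in one straight row 78 mm apart, in any order; knob tops 161 mm above the table: carry the long pin's tip over or round them. Stand and mould may change sides.
- short_blue_knob (a point): Centre of the blue knob of the other short pin, z up; otherwise the same as the black one. Bystander, stays in the stand.
Mind the look-alikes: they are no part of the job. Leave any orange look-alike of the part that bears long_pin_knob alone.

How it is judged:
By the outcome, as a careful person would: the job done as asked, in the order asked, and still so for the second after the job is handed in, with the robot touching nothing.
It also fails if it takes over 42 s, if anything falls off the work surface, if the arm or the gripper's body presses on something with over 40 N, if the wrist force passes 120 N, or if a joint passes its speed limit or range.

ROBOT

A 6-joint arm with a two-finger parallel gripper is mounted at the origin on the work surface. World frame = base frame: x ahead of the robot, y to its left, z up, the work surface at z = 0. Lengths are in mm, angles in rad, forces in N, time in s.
With the tool pointing down it reaches from about 300 to 775 mm from the base axis. Payload 14.6 kg.
Tool frame: the origin (TCP) lies on the front face of the gripper's body, between the roots of the fingers; the fingertips stand 97 mm ahead of it and the grasp point (between the pads) lies 78 mm ahead of it; z points along the fingers, y is the direction in which the jaws open and shut (so a half turn about z gives the same grasp; the last joint's range is limited). The gripper opens to 94 mm and grips with 3 to 60 N. Pads are 16 mm wide; open, the fingers measure 119 mm over their backs; the gripper's body (75 mm by 177 mm) begins 78 mm behind the grasp point.
Start: joints at [-1.249, 0.3, 1.521, -0, 1.321, -0.067], TCP at [208.486, -508.944, 302.646] pointing down, gripper open.
Joint ranges: [-3.03, 3.03], [-0.79, 2.21], [0.23, 2.52], [-1.04, 4.18], [0, 3.07], [-2.55, 2.55]. Speed limits (rad/s): [2.22, 2.22, 2.57, 3.14, 3.14, 3.14].

INTERFACE

Orientations are given as [roll, pitch, yaw] about the fixed x, y, z axes, in that order (R = Rz(yaw) Ry(pitch) Rx(roll)).
In Python, from cell import manip, camera, job gives the robot as it stands.
- The arm moves only by the tool send_rows, never from a script. Its argument "deltas" is a list that holds one entry, the list of rows, each a list of 6 numbers: the shift along the tool's x, y, z scaled (see below), then the turn, a rotation vector about the tool's x, y, z scaled (see below). In form: [[[x, y, z, rx, ry, rz], ...]]. A call has 1 to 10 rows; each row shifts and turns the pose as measured when the row begins, along the tool's axes as they then stand; what a row does not reach is not made up. The controller multiplies each number of a shift by 40 mm and each number of a turn by 0.1 rad. A row lasts 1/10 s, in which the tool goes at most 50 mm and 8.59 degrees, less where a joint would pass 70% of its speed; a pose out of reach is approached as far as the arm can. A call with a number of a shift or a turn outside -1 to 1 is refused whole. A call with a gripper value outside its range is refused whole. "jaw" is the opening, from 0 (shut) to 1 (fully open), set as the call begins (left out, the last holds). The fingers move at their own pace and stop on an object; "grip_force" is the grip in N (left out, the last holds). Time passes only in rows, so rows that do not move let the fingers close. It gives the time, the measured TCP pose, the force and the opening at its end, in the units of the state.
- manip.read_state(): the state, without advancing time (a new reading comes with each control period).
- camera(name): name is "side" or "top" or "wrist"; returns a dict with "frame" (384x512x3 uint8, red, green, blue), "camera_matrix" (3x3 intrinsics, pixels), "position" and "rotation" of the camera in the world; the wrist camera has in their place "mount" (4x4, takes a point from camera to tool coordinates, whose origin is the TCP and whose axes are the flange's). Camera axes: x right, y down, z forward; pixel columns grow to the right and rows downward; lengths in mm; the calibration is good to about 2 mm. A picture is of the moment at which its call begins: read the wrist's pose just before it. There is no depth.
- job.sign_off(): hands the job in, once; it reports no verdict.
The state is a dict: "clock": time; "joints": joint angles; "qd": joint speeds; "effort": joint torques, N m; "eef_pos": TCP position; "eef_rot": TCP orientation; "wrist_force": force on the tool from outside, world axes, zero at the start; "moment": the same for the moment, N m; "finger_gap": finger opening in mm.
Only numpy, scipy, OpenCV 4.12 (cv2) and the standard library are available. Lean on these libraries where they do the work, as an engineer would, in place of code of your own. Each camera call takes 0.05 s, during which the arm holds its last target. There are 200 camera calls.

## Working session

There is one attempt and no reset: what is moved stays moved. The work goes in short steps, Python scripts to look and compute and a tool call to move; the robot and the scene stay as the last step left them, time stands still between calls to the robot, and variables do not carry over. Pictures are saved under pics/ and viewed, and the job is handed in when it is done.

Besides the shell and the picture viewer there is one more tool, called after "Emit:" as name([rows], argument=value, ...), one row to a line, values as JSON. send_rows: Moves the arm, as the interface text tells. Shifts and turns lie within -1 to 1; 1 stands for 40 mm of shift or 0.1 rad of turn. Its arguments: {"type":"object","properties":{"deltas":{"type":"array","items":{"type":"array","items":{"type":"array","items":{"type":"number"}}}},"jaw":{"type":"number"},"grip_force":{"type":"number"}},"required":["deltas"]}

```bash
ls; mkdir -p pics; cat > h.py <<'E'
import numpy as np,cv2,pickle
from scipy.spatial.transform import Rotation as R
from cell import manip,camera,job
def snap(n,tag):
    s=manip.read_state(); c=camera(n); c['state']=s
    cv2.imwrite(f'pics/{tag}.png',c['frame'][:,:,::-1]); pickle.dump(c,open(f'pics/{tag}.pkl','wb')); return c
def pose(c):
    if 'mount' in c:
        s=c['state'];T=np.eye(4);T[:3,:3]=R.from_euler('xyz',s['eef_rot']).as_matrix();T[:3,3]=s['eef_pos']
        M=T@np.array(c['mount']);return M[:3,:3],M[:3,3]
    return np.array(c['rotation']),np.array(c['position'])
def load(tag): return pickle.load(open(f'pics/{tag}.pkl','rb'))
def atz(c,u,v,z):
    Rm,p=pose(c);d=Rm@np.linalg.inv(c['camera_matrix'])@np.array([u,v,1.]);return p+d*(z-p[2])/d[2]
def proj(c,P):
    Rm,p=pose(c);q=np.array(c['camera_matrix'])@(Rm.T@(np.array(P,float)-p));return q[:2]/q[2]
def crop(tag,u0,v0,u1,v1,k,out):
    im=cv2.imread(f'pics/{tag}.png')[v0:v1,u0:u1];cv2.imwrite(f'pics/{out}.png',cv2.resize(im,None,fx=k,fy=k,interpolation=cv2.INTER_CUBIC))
E
python3 - <<'E'
from h import *
for n in ['top','side','wrist']:
    c=snap(n,n+'0'); print(n,pose(c))
print(manip.read_state())
a=[cv2.imread(f'pics/{n}0.png') for n in ['top','side','wrist']]
E
```

```text
pics
top (array([-3.07361488, -0.01124766, -1.58602985]), array([ 527.92833039,   -1.23863445, 1085.72081568]))
side (array([-2.05297234,  0.0265046 , -2.50013281]), array([173.67778672, 548.87770843, 534.58913149]))
wrist (array([[ 3.79250535e-01, -8.91807752e-01, -2.46673805e-01],
       [-9.25293904e-01, -3.65661616e-01, -1.00611997e-01],
       [-4.72582993e-04,  2.66402922e-01, -9.63861639e-01]]), array([ 279.49474591, -479.44195396,  385.11114568]))
{'clock': 0.15, 'joints': array([-1.24858598e+00,  3.00365789e-01,  1.52143855e+00,  2.82563624e-05,
        1.32070422e+00, -6.65918535e-02]), 'qd': array([ 0.00015471, -0.00094559, -0.00185383,  0.00238156, -0.00062731,
       -0.00018335]), 'effort': array([ 1.18024749e-03, -5.31958973e+01, -3.52821743e+01,  7.08455220e-02,
        2.36055854e-02, -8.22929769e-05]), 'eef_pos': array([ 208.46396734, -508.83977178,  302.20435438]), 'eef_rot': array([-3.14068060e+00, -8.82569961e-05,  3.88795159e-01]), 'wrist_force': array([ 0.39839537, -0.56267116,  0.01488253]), 'moment': array([ 0.02327196, -0.01281905, -0.00030862]), 'finger_gap': 93.99260242239573}
```

View pics/top0.png

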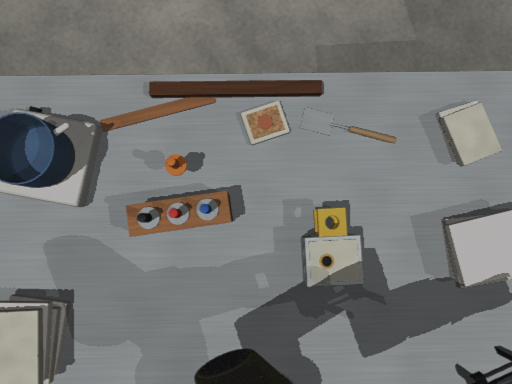

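View pics/side0.png

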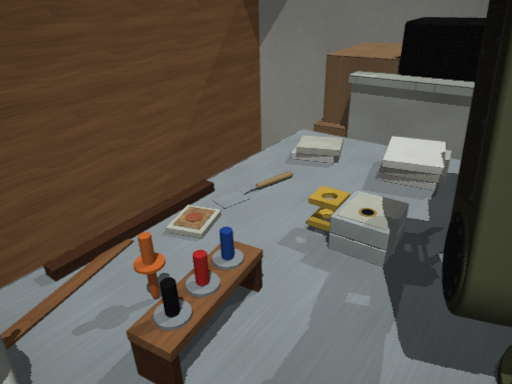

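View pics/wrist0.png

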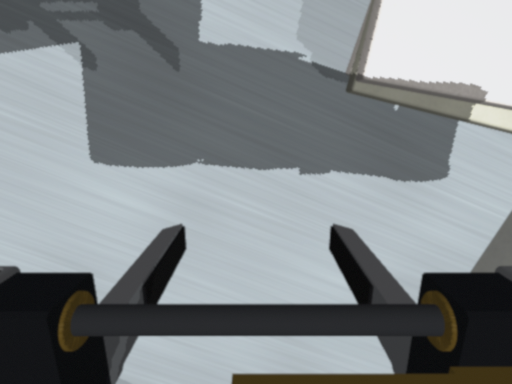

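```bash
sed -i "s/return np.array(c\['rotation'\])/return R.from_euler('xyz',c['rotation']).as_matrix()/" h.py
python3 - <<'E'
from h import *
crop('top0',115,140,245,245,6,'ct1');crop('top0',290,195,375,295,6,'ct2');crop('side0',120,215,290,375,4.5,'cs1');crop('side0',290,170,420,270,6,'cs2')
c=load('top0'); print(c['camera_matrix'])
E
```

```text
[[374.09227021   0.         258.71578184]
 [  0.         374.09227021 197.46827643]
 [  0.           0.           1.        ]]
```

View pics/ct1.png

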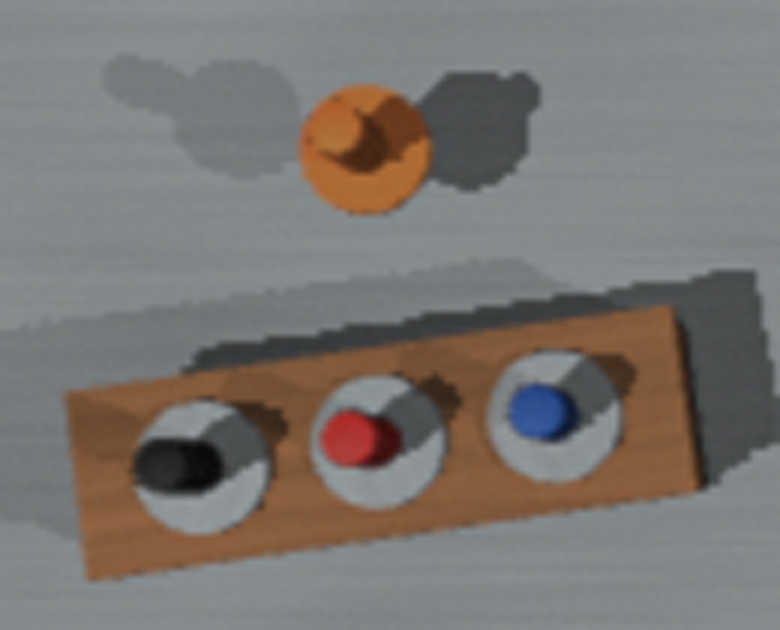

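View pics/ct2.png

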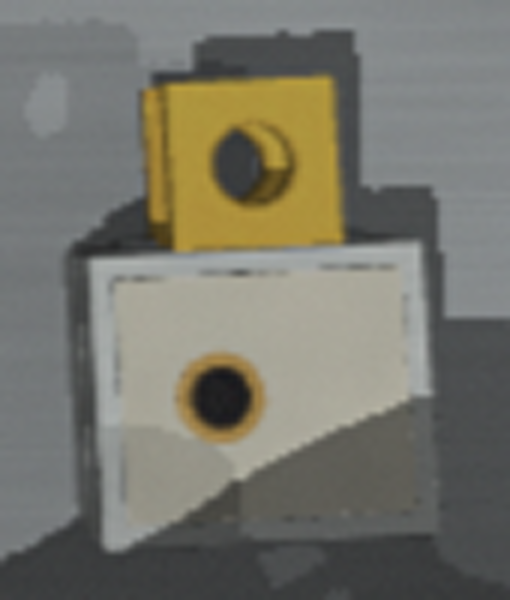

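View pics/cs1.png

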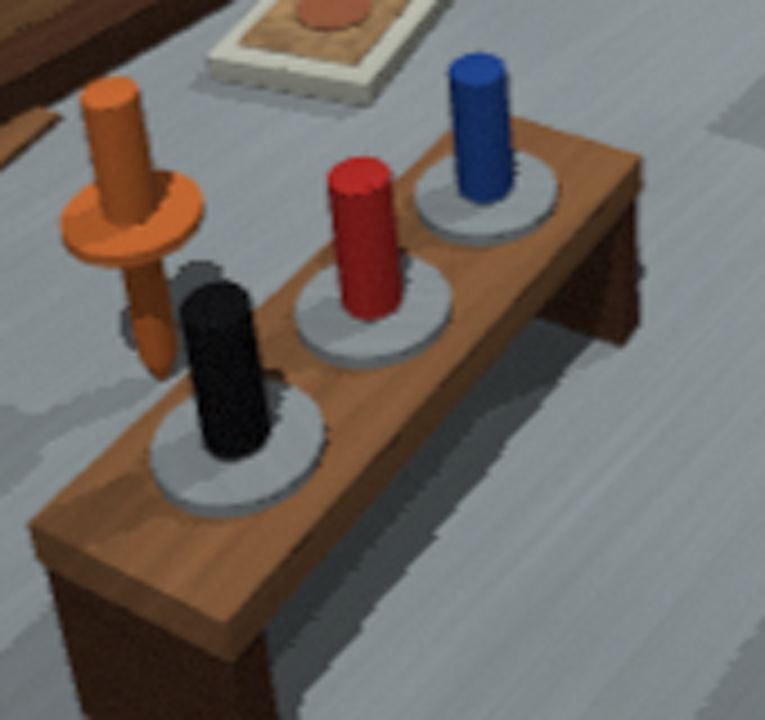

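View pics/cs2.png

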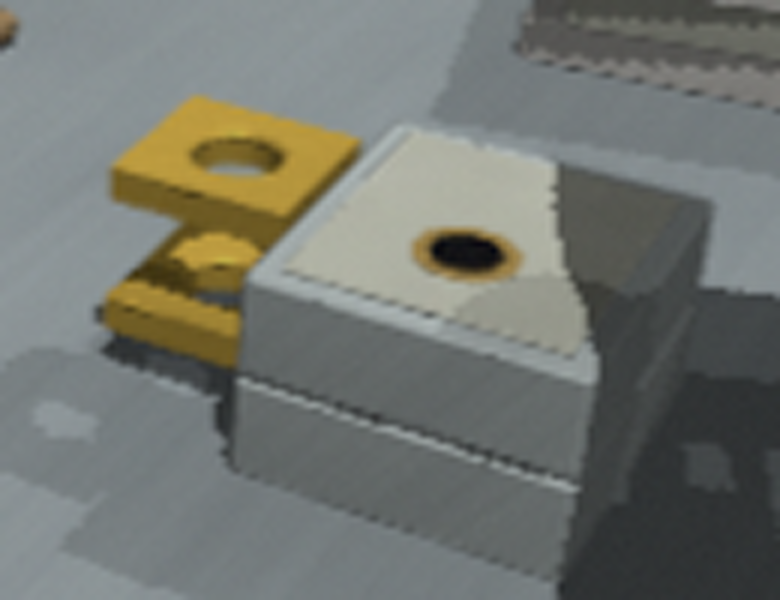

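```bash
python3 - <<'E'
from h import *
t=load('top0');s=load('side0')
def g(c,x,y,k,u0,v0,z): return atz(c,(x+.5)/k-.5+u0,(y+.5)/k-.5+v0,z).round(1)
for n,p in dict(black=(201,467),red=(379,442),blue=(554,416)).items(): print('top collar',n,g(t,*p,6,115,140,101))
for n,p in dict(black=(160,464),red=(349,438),blue=(541,411)).items(): print('top knobtop',n,g(t,*p,6,115,140,161))
print('orange collar',g(t,366,150,6,115,140,85))
for n,p in dict(black=(216,298),red=(360,173),blue=(479,68)).items(): print('side knobtop',n,g(s,*p,4.5,120,215,161))
for n,p in dict(black=(238,448),red=(374,306),blue=(486,195)).items(): print('side collar',n,g(s,*p,4.5,120,215,101))
print('hole top',g(t,253,164,6,290,195,95),'side',g(s,237,155,6,290,170,95))
for p in [(165,85),(335,77),(344,244),(175,252)]: print('ear',g(t,*p,6,290,195,95))
for p in [(197,96),(361,143),(112,172),(283,218)]: print('ear side',g(s,*p,6,290,170,95))
for p in [(66,393),(672,306),(699,490),(90,578)]: print('stand',g(t,*p,6,115,140,95))
E
```

```text
top collar black [546.6 277.3 101. ]
top collar red [556.4 199.8 101. ]
top collar blue [566.6 123.3 101. ]
top knobtop black [547.  277.1 161. ]
top knobtop red [556.5 199.8 161. ]
top knobtop blue [566.4 121.  161. ]
orange collar [687.8 208.8  85. ]
side knobtop black [546.9 277.2 161. ]
side knobtop red [555.5 201.1 161. ]
side knobtop blue [564.8 124.5 161. ]
side collar black [542.7 281.5 101. ]
side collar red [554.6 202.5 101. ]
side collar blue [563.9 126.7 101. ]
hole top [ 527.5 -205.9   95. ] side [ 527.  -204.6   95. ]
ear [ 563.  -167.8   95. ]
ear [ 565.4 -243.3   95. ]
ear [ 491.7 -245.    95. ]
ear [ 489.4 -170.4   95. ]
ear side [ 564.7 -242.4   95. ]
ear side [ 490.7 -241.3   95. ]
ear side [ 561.  -164.6   95. ]
ear side [ 489.5 -168.8   95. ]
stand [580.1 338.4  95. ]
stand [614.8  71.6  95. ]
stand [533.3  60.5  95. ]
stand [498.9 327.2  95. ]
```

Emit:
send_rows([
  [[0, 0, 0, 0, 0, -1], [0, 0, 0, 0, 0, -1], [0, 0, 0, 0, 0, -1], [0, 0, 0, 0, 0, -1], [0, 0, 0, 0, 0, -1], [0, 0, 0, 0, 0, -1], [0, 0, 0, 0, 0, -1], [0, 0, 0, 0, 0, -1], [0, 0, 0, 0, 0, -1], [0, 0, 0, 0, 0, -1]],
], jaw=1)

```text
clock: 1.15
eef_pos: [208.2, -508.2, 299.6]
eef_rot: [-3.139, -0.006, 1.427]
wrist_force: [0.0, 0.4, 0.6]
finger_gap: 94.2
```

```bash
cat > go.py <<'E'
from h import *
import sys
x,y,z,psi=map(float,sys.argv[1:5])  # TCP target
s=manip.read_state();Rm=R.from_euler('xyz',s['eef_rot'])
Rt=R.from_euler('xyz',[np.pi,0,psi])
d=Rm.inv().apply(np.array([x,y,z])-s['eef_pos']);w=(Rm.inv()*Rt).as_rotvec()
print('t',round(s['clock'],2),'pos',s['eef_pos'].round(1),'rot',s['eef_rot'].round(3),'gap',round(s['finger_gap'],1),'F',s['wrist_force'].round(1))
print('units shift',(d/40).round(2),'turn',(w/.1).round(2),'j',s['joints'].round(2))
E
python3 go.py 556 200.3 300 1.7
```

```text
t 1.15 pos [ 208.2 -508.2  299.6] rot [-3.139 -0.006  1.427] gap 94.2 F [0.  0.4 0.6]
units shift [18.77  6.08  0.08] turn [-0.02 -0.06 -2.72] j [-1.25  0.3   1.52 -0.    1.32 -1.11]
```

Emit:
send_rows([
  [[0, 0, 0, 0, 0, -1], [0, 0, 0, 0, 0, -1], [0.3, 0.2, 0, 0, 0, -0.7], [1, 0.65, 0, 0, 0, 0], [1, 0.65, 0, 0, 0, 0], [1, 0.65, 0, 0, 0, 0], [1, 0.65, 0, 0, 0, 0], [1, 0.65, 0, 0, 0, 0], [1, 0.65, 0, 0, 0, 0], [1, 0.65, 0, 0, 0, 0]],
])

```text
clock: 2.15
eef_pos: [357.7, -184.7, 299.0]
eef_rot: [-3.139, -0.01, 1.705]
wrist_force: [0.9, -1.6, 0.4]
finger_gap: 93.9
```

```bash
python3 go.py 556 200.3 300 1.7
```

```text
t 2.15 pos [ 357.7 -184.7  299. ] rot [-3.139 -0.01   1.705] gap 93.9 F [ 0.9 -1.6  0.4]
units shift [8.87 6.2  0.05] turn [-0.02 -0.1   0.05] j [-0.57 -0.03  1.9   0.01  1.28 -0.71]
```

Emit:
send_rows([
  [[1, 0.7, 0, 0, 0, 0], [1, 0.7, 0, 0, 0, 0], [1, 0.7, 0, 0, 0, 0], [1, 0.7, 0, 0, 0, 0], [1, 0.7, 0, 0, 0, 0], [1, 0.7, 0, 0, 0, 0], [1, 0.7, 0, 0, 0, 0], [0.8, 0.6, 0, 0, 0, 0], [0.3, 0.3, 0, 0, 0, 0], [0, 0, 0, 0, 0, 0]],
])

```text
clock: 3.15
eef_pos: [545.9, 184.3, 300.4]
eef_rot: [-3.139, -0.009, 1.711]
wrist_force: [-0.3, -0.2, 0.4]
finger_gap: 93.7
```

```bash
python3 go.py 556 200.3 300 1.7
```

```text
t 3.15 pos [545.9 184.3 300.4] rot [-3.139 -0.009  1.711] gap 93.7 F [-0.3 -0.2  0.4]
units shift [0.36 0.31 0.01] turn [-0.02 -0.09  0.11] j [0.26 0.36 1.45 0.01 1.34 0.12]
```

Emit:
send_rows([
  [[0.36, 0.31, 0, 0, -0.1, 0.1], [0, 0, 0, 0, 0, 0]],
])

```text
clock: 3.35
eef_pos: [555.8, 199.8, 299.9]
eef_rot: [-3.138, 0.002, 1.701]
wrist_force: [-0.5, 0.2, 1.1]
finger_gap: 93.9
```

```bash
python3 go.py 556 200.3 300 1.7; python3 - <<'E'
from h import *
c=snap('wrist','w1');print(proj(c,[556,200.3,161]),proj(c,[556,200.3,131]))
E
```

```text
t 3.35 pos [555.8 199.8 299.9] rot [-3.138e+00  2.000e-03  1.701e+00] gap 93.9 F [-0.5  0.2  1.1]
units shift [ 0.01  0.01 -0.  ] turn [-0.04  0.02  0.01] j [ 0.28  0.39  1.4  -0.    1.35  0.15]
[259.00513901 214.70659063] [258.92447011 203.5528487 ]
```

View pics/w1.png

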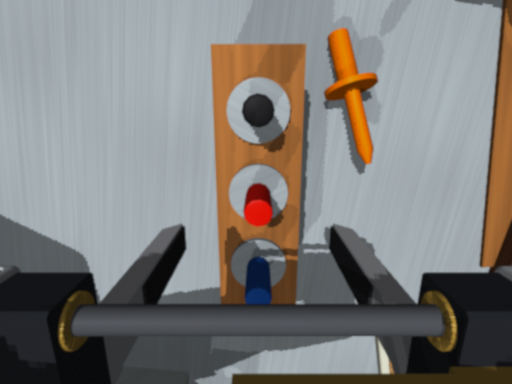

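```bash
python3 - <<'E'
from h import *
crop('w1',200,150,320,300,4,'cw1')
c=load('w1')
for dz in (161,): print(atz(c,258,210,dz))
E
```

```text
[554.70129748 204.0797694  161.        ]
```

View pics/cw1.png

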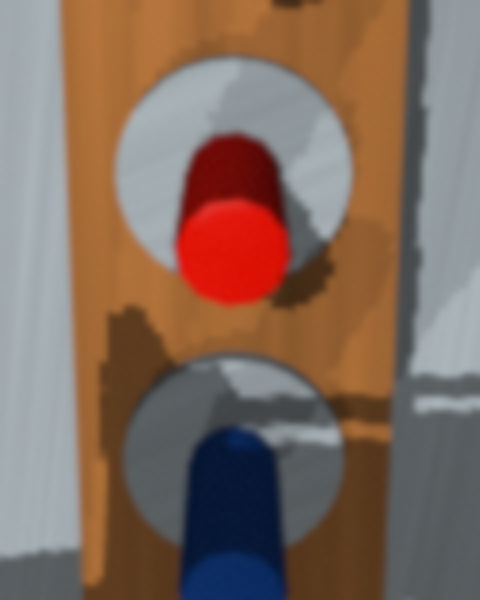

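Emit:
send_rows([
  [[0.03, 0, 0.6, 0, 0, 0], [0, 0, 0.6, 0, 0, 0], [0, 0, 0.5, 0, 0, 0], [0, 0, 0.3, 0, 0, 0], [0, 0, 0.2, 0, 0, 0], [0, 0, 0, 0, 0, 0]],
])

```text
clock: 4.0
eef_pos: [553.3, 193.8, 211.0]
eef_rot: [-3.14, 0.001, 1.697]
wrist_force: [0.6, -0.4, 0.5]
finger_gap: 94.1
```

```bash
python3 go.py 555.4 201 209 1.7
```

```text
t 4.0 pos [553.3 193.8 211. ] rot [-3.140e+00  1.000e-03  1.697e+00] gap 94.1 F [ 0.6 -0.4  0.5]
units shift [0.17 0.08 0.05] turn [-0.02  0.01 -0.03] j [ 0.27  0.47  1.51 -0.    1.16  0.15]
```

Emit:
send_rows([
  [[0.17, 0.08, 0.05, 0, 0, 0], [0, 0, 0, 0, 0, 0]],
])

```text
clock: 4.2
eef_pos: [556.2, 201.2, 210.4]
eef_rot: [-3.142, 0.001, 1.696]
wrist_force: [-0.2, 0.6, -0.4]
finger_gap: 93.8
```

```bash
python3 go.py 555.4 201 209 1.7
```

```text
t 4.2 pos [556.2 201.2 210.4] rot [-3.142e+00  1.000e-03  1.696e+00] gap 93.8 F [-0.2  0.6 -0.4]
units shift [-0.   -0.02  0.04] turn [-0.    0.01 -0.04] j [ 0.29  0.48  1.5  -0.    1.17  0.16]
```

Emit:
send_rows([
  [[0, 0, 0.04, 0, 0, 0], [0, 0, 0, 0, 0, 0], [0, 0, 0, 0, 0, 0], [0, 0, 0, 0, 0, 0], [0, 0, 0, 0, 0, 0], [0, 0, 0, 0, 0, 0], [0, 0, 0, 0, 0, 0], [0, 0, 0, 0, 0, 0]],
], jaw=0, grip_force=40)

```text
clock: 5.0
eef_pos: [556.6, 201.7, 210.3]
eef_rot: [3.139, 0.0, 1.697]
wrist_force: [0.4, 0.1, 0.3]
finger_gap: 33.3
```

```bash
python3 go.py 555.4 201 209 1.7
```

```text
t 5.0 pos [556.6 201.7 210.3] rot [3.139 0.    1.697] gap 33.3 F [0.4 0.1 0.3]
units shift [-0.01 -0.03  0.03] turn [ 0.02  0.   -0.03] j [ 0.29  0.48  1.5  -0.    1.16  0.16]
```

Still closing.

Emit:
send_rows([
  [[0, 0, 0, 0, 0, 0], [0, 0, 0, 0, 0, 0], [0, 0, 0, 0, 0, 0], [0, 0, 0, 0, 0, 0]],
])

```text
clock: 5.4
eef_pos: [556.5, 201.6, 210.3]
eef_rot: [3.139, 0.0, 1.697]
wrist_force: [-0.2, -0.2, 0.5]
finger_gap: 23.5
```

```bash
python3 go.py 556.4 201.5 310 1.7
```

```text
t 5.4 pos [556.5 201.6 210.3] rot [3.139 0.    1.697] gap 23.5 F [-0.2 -0.2  0.5]
units shift [-0.    0.   -2.49] turn [ 0.02  0.   -0.03] j [ 0.29  0.48  1.5  -0.    1.16  0.16]
```

Emit:
send_rows([
  [[0, 0, -0.3, 0, 0, 0], [0, 0, -0.3, 0, 0, 0], [0, 0, -0.3, 0, 0, 0], [0, 0, -0.3, 0, 0, 0]],
])

```text
clock: 5.8
eef_pos: [555.9, 201.5, 260.6]
eef_rot: [-3.141, 0.001, 1.697]
wrist_force: [0.3, 0.2, -2.9]
finger_gap: 23.4
```

```bash
python3 go.py 556.4 201.5 310 1.7
```

```text
t 5.8 pos [555.9 201.5 260.6] rot [-3.141e+00  1.000e-03  1.697e+00] gap 23.4 F [ 0.3  0.2 -2.9]
units shift [-0.    0.01 -1.24] turn [-0.01  0.01 -0.03] j [ 0.29  0.43  1.45 -0.    1.27  0.16]
```

Emit:
send_rows([
  [[0, 0, -0.4, 0, 0, 0], [0, 0, -0.4, 0, 0, 0], [0, 0, -0.4, 0, 0, 0], [0, 0, -0.5, 0, 0, 0], [0, 0, -0.5, 0, 0, 0], [0, 0, -0.5, 0, 0, 0], [0, 0, -0.4, 0, 0, 0], [0, 0, 0, 0, 0, 0]],
])

```text
clock: 6.6
eef_pos: [554.7, 201.2, 399.6]
eef_rot: [3.134, -0.0, 1.697]
wrist_force: [0.2, 1.0, -1.5]
finger_gap: 23.6
```

```bash
python3 go.py 527.3 -205 385 1.7; python3 - <<'E'
from h import *
snap('side','s2')
E
```

```text
t 6.6 pos [554.7 201.2 399.6] rot [ 3.134 -0.     1.697] gap 23.6 F [ 0.2  1.  -1.5]
units shift [-9.99 -1.96  0.35] turn [ 0.07 -0.   -0.03] j [ 0.29  0.34  1.25 -0.    1.55  0.16]
```

View pics/s2.png

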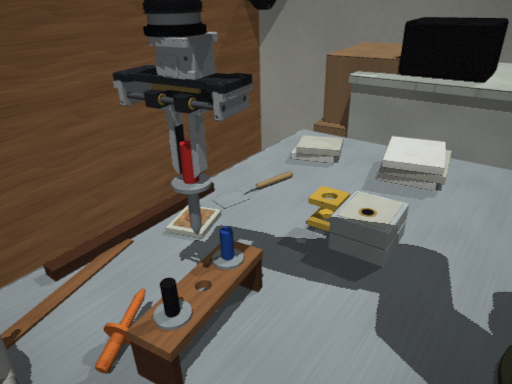

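Emit:
send_rows([
  [[-0.5, -0.1, 0, 0, 0, 0], [-0.8, -0.16, 0, 0, 0, 0], [-0.9, -0.18, 0, 0, 0, 0], [-0.9, -0.18, 0, 0, 0, 0], [-0.9, -0.18, 0, 0, 0, 0], [-0.9, -0.18, 0, 0, 0, 0], [-0.9, -0.18, 0, 0, 0, 0], [-0.9, -0.18, 0, 0, 0, 0], [-0.7, -0.14, 0, 0, 0, 0], [-0.5, -0.1, 0, 0, 0, 0]],
])

```text
clock: 7.65
eef_pos: [528.5, -129.8, 388.0]
eef_rot: [-3.134, -0.003, 1.702]
wrist_force: [0.7, 0.1, -2.7]
finger_gap: 23.8
```

```bash
python3 go.py 527.3 -205 340 1.7
```

```text
t 7.65 pos [ 528.5 -129.8  388. ] rot [-3.134e+00 -3.000e-03  1.702e+00] gap 23.8 F [ 0.7  0.1 -2.7]
units shift [-1.86 -0.27  1.2 ] turn [-0.08 -0.03  0.02] j [-0.31  0.24  1.4  -0.    1.51 -0.44]
```

Emit:
send_rows([
  [[-0.6, -0.1, 0, 0, 0, 0], [-0.5, -0.1, 0.2, 0, 0, 0], [-0.4, -0.05, 0.4, 0, 0, 0], [-0.3, 0, 0.4, 0, 0, 0], [0, 0, 0.3, 0, 0, 0], [0, 0, 0, 0, 0, 0], [0, 0, 0, 0, 0, 0]],
])

```text
clock: 8.35
eef_pos: [524.9, -206.9, 328.6]
eef_rot: [-3.127, -0.007, 1.698]
wrist_force: [0.3, -0.2, -2.5]
finger_gap: 23.6
```

```bash
python3 go.py 527.3 -205 320 1.7
```

```text
t 8.35 pos [ 524.9 -206.9  328.6] rot [-3.127 -0.007  1.698] gap 23.6 F [ 0.3 -0.2 -2.5]
units shift [0.04 0.07 0.21] turn [-0.15 -0.07 -0.02] j [-0.44  0.32  1.43 -0.    1.4  -0.57]
```

Emit:
send_rows([
  [[0.04, 0.07, 0.2, -0.15, -0.07, 0], [0, 0, 0, 0, 0, 0], [0, 0, 0, 0, 0, 0]],
])

```text
clock: 8.65
eef_pos: [527.8, -203.2, 322.5]
eef_rot: [3.139, 0.001, 1.7]
wrist_force: [0.0, 0.1, -3.4]
finger_gap: 23.2
```

```bash
python3 go.py 527.3 -205 320 1.7; python3 - <<'E'
from h import *
for n in ['top','side','wrist']: 
    c=snap(n,n[0]+'3'); print(n,'hole',proj(c,[527.3,-205,95]).round(1),'tip',proj(c,[527.3,-205,121]).round(1))
s=manip.read_state();print(s['eef_pos'],s['eef_rot'])
a=cv2.imread('pics/s3.png')[90:270,250:430];b=cv2.imread('pics/w3.png')[100:300,160:360]
cv2.imwrite('pics/sw3.png',np.hstack([cv2.resize(a,(400,400),interpolation=2),cv2.resize(b,(400,400),interpolation=2)]))
E
```

```text
t 8.65 pos [ 527.8 -203.2  322.5] rot [3.139e+00 1.000e-03 1.700e+00] gap 23.2 F [ 0.   0.1 -3.4]
units shift [-0.04 -0.02  0.06] turn [0.02 0.01 0.  ] j [-0.43  0.32  1.45  0.    1.37 -0.56]
top hole [331.4 222. ] tip [333.5 222. ]
side hole [329.  195.3] tip [329.7 185.6]
wrist hole [256.7 189.5] tip [256.7 196. ]
[ 527.75524626 -203.49570692  322.24081837] [3.13946758e+00 1.07006023e-03 1.69994553e+00]
```

View pics/sw3.png

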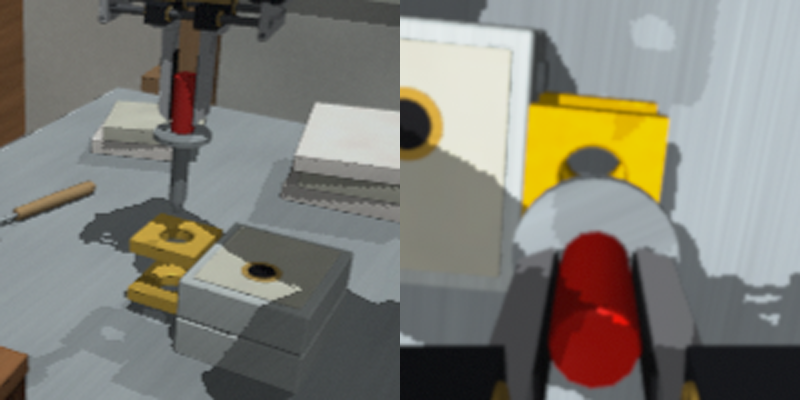

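View pics/t3.png

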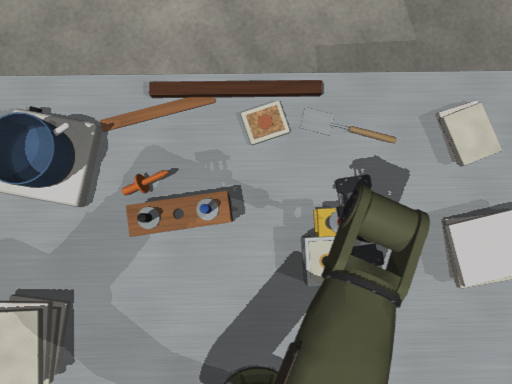

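```bash
python3 - <<'E'
from h import *
crop('s3',300,115,375,215,6,'cs3')
c=load('s3');w=load('w3')
for z in (237,202,122+16,122): print(z,(proj(c,[527.7,-203.5,z])-[300,115])*6)
for z in (202,): print('w collar',proj(w,[527.7,-203.5,z]))
E
```

```text
237 [195.70460052 144.67279292]
202 [189.4152845  232.82724267]
138 [178.49891456 385.83697893]
122 [175.8809159  422.53226196]
w collar [257.6010316  223.89564128]
```

View pics/cs3.png

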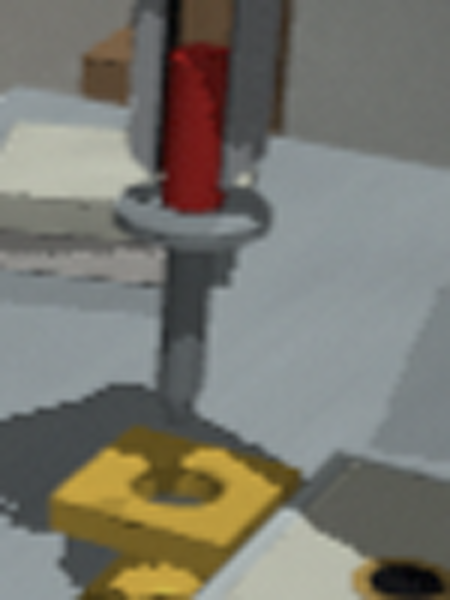

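Emit:
send_rows([
  [[-0.04, -0.02, 0.15, 0, 0, 0], [0, 0, 0.2, 0, 0, 0], [0, 0, 0, 0, 0, 0]],
])

```text
clock: 9.1
eef_pos: [527.1, -205.4, 307.4]
eef_rot: [3.139, 0.001, 1.7]
wrist_force: [-0.6, -0.1, -2.9]
finger_gap: 23.5
```

```bash
python3 go.py 527.3 -205 210.3 1.7
```

```text
t 9.1 pos [ 527.1 -205.4  307.4] rot [3.139e+00 1.000e-03 1.700e+00] gap 23.5 F [-0.6 -0.1 -2.9]
units shift [0.01 0.   2.43] turn [ 0.02  0.01 -0.  ] j [-0.44  0.33  1.47  0.    1.34 -0.57]
```

Emit:
send_rows([
  [[0.01, 0, 0.2, 0, 0, 0], [0, 0, 0.2, 0, 0, 0], [0, 0, 0.2, 0, 0, 0], [0, 0, 0, 0, 0, 0]],
])

```text
clock: 9.5
eef_pos: [526.9, -205.0, 280.5]
eef_rot: [3.141, 0.0, 1.7]
wrist_force: [0.1, -0.8, -2.0]
finger_gap: 23.7
```

```bash
python3 go.py 527.3 -205 210.3 1.7;python3 - <<'E'
from h import *
snap('side','s4');crop('s4',300,115,375,215,6,'cs4')
E
```

```text
t 9.5 pos [ 526.9 -205.   280.5] rot [3.141 0.    1.7  ] gap 23.7 F [ 0.1 -0.8 -2. ]
units shift [0.   0.01 1.75] turn [ 0.01  0.   -0.  ] j [-0.44  0.35  1.5   0.    1.28 -0.56]
```

View pics/cs4.png

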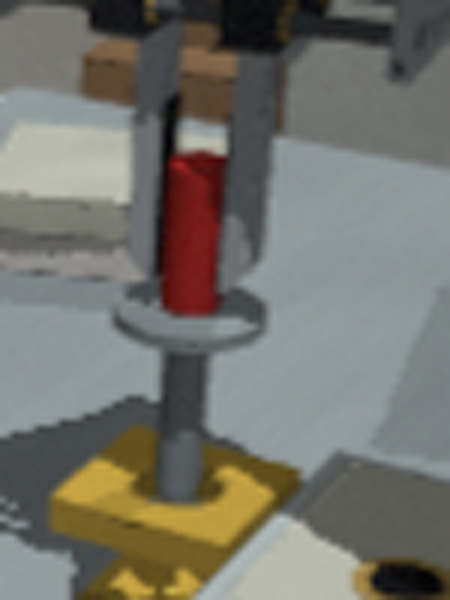

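The tip is inside the upper hole and roughly centred (about px 180,490 in the crop). I'll keep lowering.

Emit:
send_rows([
  [[0, 0.01, 0.2, 0, 0, 0], [0, 0, 0.2, 0, 0, 0], [0, 0, 0.2, 0, 0, 0], [0, 0, 0, 0, 0, 0]],
])

```text
clock: 9.95
eef_pos: [527.6, -205.0, 255.4]
eef_rot: [3.139, 0.001, 1.7]
wrist_force: [0.0, -1.0, -2.5]
finger_gap: 23.6
```

```bash
python3 go.py 527.3 -205 210.3 1.7
```

```text
t 9.95 pos [ 527.6 -205.   255.4] rot [3.139e+00 1.000e-03 1.700e+00] gap 23.6 F [ 0.  -1.  -2.5]
units shift [ 0.   -0.01  1.13] turn [ 0.02  0.01 -0.  ] j [-0.44  0.38  1.53  0.    1.23 -0.56]
```

Emit:
send_rows([
  [[0, -0.01, 0.2, 0, 0, 0], [0, 0, 0.2, 0, 0, 0], [0, 0, 0.2, 0, 0, 0], [0, 0, 0.1, 0, 0, 0], [0, 0, 0, 0, 0, 0]],
])

```text
clock: 10.45
eef_pos: [527.2, -205.1, 224.7]
eef_rot: [3.14, 0.001, 1.7]
wrist_force: [-0.5, 0.2, -2.4]
finger_gap: 23.4
```

```bash
python3 go.py 527.3 -205 210.3 1.7
```

```text
t 10.45 pos [ 527.2 -205.1  224.7] rot [3.14e+00 1.00e-03 1.70e+00] gap 23.4 F [-0.5  0.2 -2.4]
units shift [0.   0.   0.36] turn [ 0.02  0.01 -0.  ] j [-0.44  0.41  1.56  0.    1.17 -0.56]
```

Emit:
send_rows([
  [[0, 0, 0.1, 0, 0, 0], [0, 0, 0.1, 0, 0, 0], [0, 0, 0.07, 0, 0, 0], [0, 0, 0, 0, 0, 0]],
])

```text
clock: 10.85
eef_pos: [527.5, -205.2, 213.4]
eef_rot: [3.139, 0.002, 1.7]
wrist_force: [0.5, -0.2, -2.8]
finger_gap: 23.3
```

```bash
python3 go.py 527.3 -205 210.3 1.7
```

```text
t 10.85 pos [ 527.5 -205.2  213.4] rot [3.139e+00 2.000e-03 1.700e+00] gap 23.3 F [ 0.5 -0.2 -2.8]
units shift [ 0.01 -0.    0.08] turn [ 0.03  0.02 -0.  ] j [-0.44  0.42  1.57  0.    1.14 -0.56]
```

Emit:
send_rows([
  [[0, 0, 0.05, 0, 0, 0], [0, 0, 0.03, 0, 0, 0], [0, 0, 0.02, 0, 0, 0], [0, 0, 0, 0, 0, 0]],
])

```text
clock: 11.25
eef_pos: [527.7, -205.3, 210.6]
eef_rot: [3.138, 0.002, 1.7]
wrist_force: [-0.7, -0.0, -3.0]
finger_gap: 23.2
```

```bash
python3 go.py 527.3 -205 210.3 1.7;python3 - <<'E'
from h import *
snap('side','s5');crop('s5',300,115,375,215,6,'cs5')
E
```

```text
t 11.25 pos [ 527.7 -205.3  210.6] rot [3.138e+00 2.000e-03 1.700e+00] gap 23.2 F [-0.7 -0.  -3. ]
units shift [ 0.01 -0.01  0.01] turn [ 0.04  0.02 -0.  ] j [-0.44  0.42  1.58  0.    1.14 -0.56]
```

View pics/cs5.png

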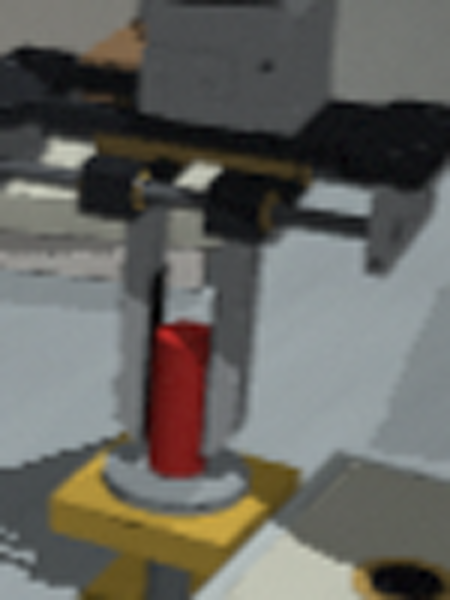

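Emit:
send_rows([
  [[0, 0, 0.03, 0, 0, 0], [0, 0, 0.02, 0, 0, 0], [0, 0, 0, 0, 0, 0]],
])

```text
clock: 11.6
eef_pos: [527.8, -205.4, 210.5]
eef_rot: [3.137, 0.003, 1.7]
wrist_force: [-0.0, 0.3, -2.9]
finger_gap: 23.4
```

Emit:
send_rows([
  [[0, 0, 0.05, 0.03, 0, 0], [0, 0, 0.05, 0, 0, 0], [0, 0, 0.05, 0, 0, 0]],
])

```text
clock: 11.9
eef_pos: [528.1, -205.5, 210.2]
eef_rot: [3.137, 0.005, 1.7]
wrist_force: [-11.2, 4.5, 23.2]
finger_gap: 23.5
```

Emit:
send_rows([
  [[0, 0, -0.03, 0, 0, 0], [0, 0, 0, 0, 0, 0]],
])

```text
clock: 12.1
eef_pos: [528.1, -205.5, 211.8]
eef_rot: [3.137, 0.006, 1.7]
wrist_force: [1.1, 0.4, -3.5]
finger_gap: 23.2
```

Emit:
send_rows([
  [[0, 0, 0.05, 0.04, 0.05, 0], [0, 0, 0.02, 0, 0, 0]],
])

```text
clock: 12.3
eef_pos: [528.4, -205.7, 210.2]
eef_rot: [3.14, 0.001, 1.7]
wrist_force: [-9.0, 4.7, 19.2]
finger_gap: 23.8
```

Emit:
send_rows([
  [[0, 0, 0, 0, 0, 0], [0, 0, 0, 0, 0, 0], [0, 0, 0, 0, 0, 0], [0, 0, 0, 0, 0, 0], [0, 0, 0, 0, 0, 0], [0, 0, 0, 0, 0, 0], [0, 0, 0, 0, 0, 0]],
], jaw=0.75)

```text
clock: 13.0
eef_pos: [528.6, -205.8, 209.2]
eef_rot: [3.141, 0.0, 1.7]
wrist_force: [0.5, -0.9, 1.0]
finger_gap: 70.6
```

```bash
python3 go.py 527.3 -205 300 1.7;python3 - <<'E'
from h import *
snap('side','s6');crop('s6',300,115,375,215,6,'cs6');snap('wrist','w6')
E
```

```text
t 13.0 pos [ 528.6 -205.8  209.2] rot [3.141 0.    1.7  ] gap 70.6 F [ 0.5 -0.9  1. ]
units shift [ 0.02 -0.03 -2.27] turn [0.01 0.   0.  ] j [-0.44  0.43  1.57  0.    1.14 -0.57]
```

View pics/cs6.png

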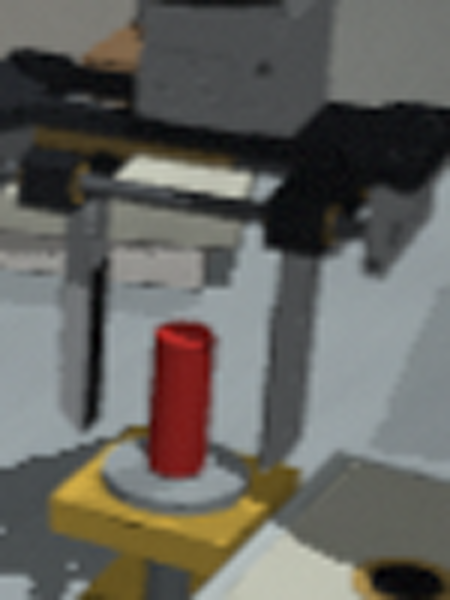

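View pics/w6.png

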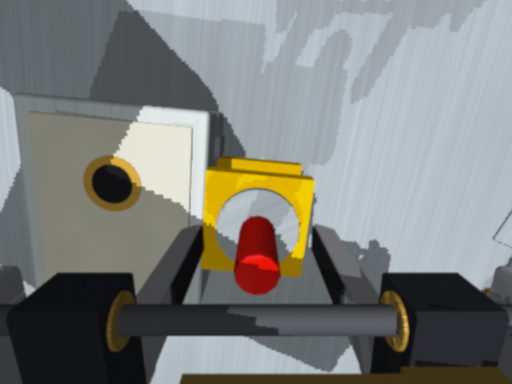

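The jaws are open on both sides of the knob (side crop, about px 182,400) and nothing is touching it. The collar lies flat on the ear. I'll retreat upward.

Emit:
send_rows([
  [[0, 0, -0.3, 0, 0, 0], [0, 0, -0.5, 0, 0, 0], [0, 0, -0.6, 0, 0, 0], [0, 0, -0.7, 0, 0, 0], [0, 0, -0.7, 0, 0, 0], [0, 0, -0.5, 0, 0, 0], [0, 0, 0, 0, 0, 0], [0, 0, 0, 0, 0, 0]],
])

```text
clock: 13.9
eef_pos: [527.8, -205.5, 351.8]
eef_rot: [3.138, 0.002, 1.7]
wrist_force: [-0.5, -0.2, 0.8]
finger_gap: 70.9
```

```bash
python3 - <<'E'
from h import *
c=snap('side','s7');snap('wrist','w7');print(manip.read_state()['wrist_force'])
for z in (161,101): print(proj(c,[527.7,-205,z]))
crop('s7',290,115,420,265,4,'cs7')
E
```

```text
[-0.51309849 -0.10899548 -1.2870289 ]
[330.68755076 170.11252838]
[329.04215766 193.05605939]
```

View pics/cs7.png

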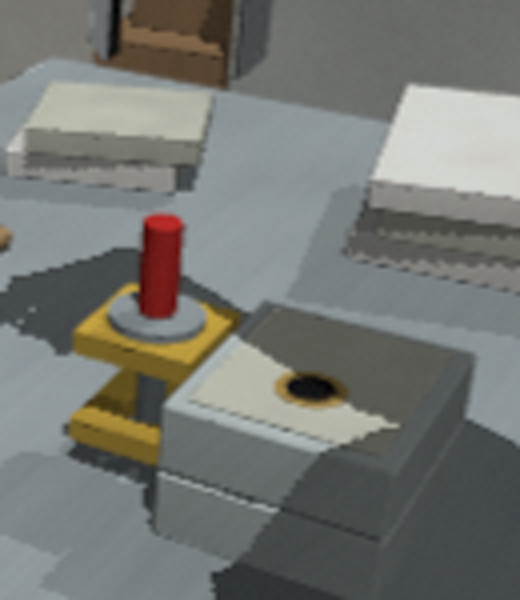

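View pics/s7.png

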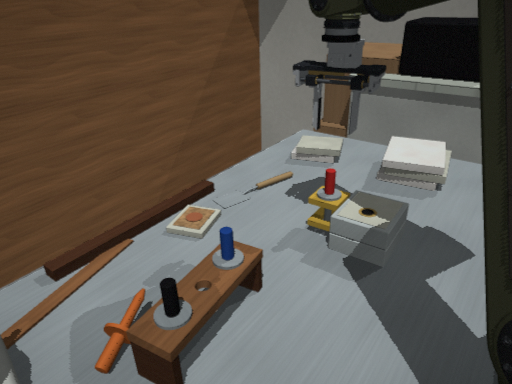

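The red pin stands upright at (330,182). Its collar is flush on the upper ear, and the shaft passes through towards the lower ear. Both short pins are still in the stand.

```bash
python3 -c "
from cell import job
print(job.sign_off())"
```

```text
the job is handed in; nothing more can be done
None
```

The mould is locked. I gripped the long pin by its red knob, lifted it clear of the stand, and carried it over the blue pin. I then lowered it upright through both yellow ears until the collar rested on the upper one, let go, and backed off upward. I signed off at about 14 s on the robot's clock.

**Last checks:**
- **Seated:** The collar met the ear at the height where it had rested on the stand, with TCP z about 210 mm. The last side picture shows the pin upright and its collar flush on the upper ear.
- **Through both ears:** The shaft shows between the ears. Its end in the lower ear is hidden from the camera, so that part rests on the collar being fully down.
- **Forces:** The highest reading was about 26 N at the wrist, when the collar touched down. After the retreat it read about zero, apart from sensor noise.
- **Bystanders:** The black and blue pins are still in the stand.

**Not as expected:** The orange look-alike pin was upright in the first pictures and was lying on the table by the first wrist picture at 3.35 s. The gripper was at about z = 300 mm until then and nowhere near it, so I think it fell on its own. It is still on the work surface and I left it there.

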